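Cover the vial and hold the shutter key half-way

TASK

Close up the loaded turbidity meter: set the tall, wide black hood down over the vial so that it stands fully down on the deck, and let go of it. Only then press the meter's spring-loaded round key with the gripper to half its travel, its top level with the two little posts beside it (never down to the bottom), and keep it pressed there: the program finishes while still holding the key. Leave the vial in its well and everything else on the bench where it stands.

Things in the scene. Friction and masses are not known exactly. Their poses are not given: they have to be found in the camera images.
- meter: Bench meter fixed to the table: off-white box 210 (x) x 250 (y) x 80 mm high. Origin at the centre of its underside, z up; its front with the display faces its own -x. Flat white deck at z = 80 mm. On the deck at its own (0, +65) mm is the sample well with the vial, at (0, -65) mm the key, with the two marker posts at (+37, -65) and (-37, -65) mm.
- well (a point): Point on the deck at the axis of the sample well, 80 mm above the table. Around it stands a fixed black collar: outer diameter 31 mm, inner 26.6 mm, 18 mm high. The vial stands inside it. The hood is fully down when its lower rim is on the deck around the collar.
- vial: Loose glass vial with white cap, diameter 24 mm, 45 mm high, standing upright on the deck inside the collar (1 mm play). Origin at the centre of its underside. Mass about 30 g.
- hood: The hood to use: tall and wide black plastic cup, open below. Outer diameter 48 mm, inner 40 mm, body 54 mm high (inside height 50 mm), and on top a round aluminium grip knob, diameter 22 mm, 30 mm high (whole 84 mm). Origin at the centre of its lower rim, z up. Stands upright on the table among two other hoods, about 80 g.
- low_hood: Bystander: black hood as wide as the right one (48 mm) but with a body only 26 mm high (56 mm with its 22 mm knob), too low for the vial. Origin at the centre of its lower rim.
- slim_hood: Bystander: black hood as tall as the right one (84 mm with its 22 mm knob) but only 28 mm in diameter, too narrow for the collar. Origin at the centre of its lower rim.
- key (a joint): Travel of the spring-loaded key, m: 0 released (up), 0.024 at the bottom. It moves straight down. The spring takes about 3 N to start, 7 N at half travel (0.012) and 11 N at the bottom, and pushes the key up again when released.
- key_head: Head of the key: black round disc, diameter 40 mm, 10 mm thick, on a steel stem; origin at the centre of its underside, so its top lies 10 mm above.
- key_top (a point): Centre of the top face of the key's head; 50 mm above the deck when released, 38 mm at half travel, 26 mm at the bottom. It moves with the key.
- post_top (a point): Top of the steel marker post (6 mm diameter, fixed) on the meter's +x side of the key, 37 mm from the key's axis and 38 mm above the deck; its twin stands 37 mm on the -x side. The key's top is level with them at half travel.
- beaker: Bystander: clear beaker, 72 mm diameter, 90 mm high, right of the meter; origin under its centre.
- amber_bottle: Bystander: amber bottle, 68 mm diameter, 140 mm high, right of the meter; origin under its centre.
- white_jar: Bystander: white jar, 60 mm diameter, 70 mm high, left of the hoods; origin under its centre.
- dish: Bystander: white shallow weighing dish, 80 mm diameter, 22 mm high, at the right near the robot; origin under its centre.

How it is judged (in metres and radians):
On the way, in this order (a step that is already met when the one before it is completed fails the run):
1. the tall wide hood stands fully down on the deck over the vial, let go (horizontal distance between hood and well below 0.008 m and z of hood in the frame of well between -0.004 and 0.004 m and angle between hood's own z axis and vertical below 0.06 rad and contact force between each of the fingers, the arm and hood below 0.05 N and horizontal distance between vial and well below 0.006 m and angle between vial's own z axis and vertical below 0.15 rad), for 0.2 s.
2. the key is held pressed by the robot near half travel (horizontal distance between hood and well below 0.008 m and z of hood in the frame of well between -0.004 and 0.004 m and angle between hood's own z axis and vertical below 0.06 rad and value of joint key between 0.008 and 0.016 m and contact force between any of the fingers, the arm and key_head above 2 N), for 0.3 s.
At the end, for the whole second after the job is handed in: The tall hood stands untouched over the vial (within 8 mm of the well axis, rim within 4 mm of the deck); the vial is in its well; the robot itself presses the key with over 2 N and holds it still between 8 and 16 mm of travel; bystanders are within 30 mm of their start (all of step 2 and contact force between each of the fingers, the arm and hood below 0.05 N and horizontal distance between vial and well below 0.006 m and angle between vial's own z axis and vertical below 0.15 rad and velocity of joint key between -0.01 and 0.01 m/s and distance of each of low_hood, slim_hood, beaker, amber_bottle, white_jar, dish from where it was at the start of the episode below 0.03 m); the arm keeps its last pose, push and grip.
It fails at once if the key is pushed to the bottom (over 21 mm) (value of joint key above 0.021 m).
It fails at once if the key is pressed (over 5 mm) before the hood is on (value of joint key above 0.005 m and (horizontal distance between hood and well above 0.01 m or z of hood in the frame of well above 0.008 m)).
It fails at once if the vial is tipped or taken out of its well (horizontal distance between vial and well above 0.012 m or angle between vial's own z axis and vertical above 0.4 rad).
It fails at once if a bystander is pushed away (distance of any of low_hood, slim_hood, beaker, amber_bottle, white_jar, dish from where it was at the start of the episode above 0.03 m).
It also fails if it takes over 48 s, if anything falls off the work surface, if the arm or the gripper's body presses on something with over 40 N, if the wrist force passes 120 N, or if a joint passes its speed limit or range.

ROBOT

A 6-joint arm with a two-finger parallel gripper is mounted at the origin on the work surface. World frame = base frame: x ahead of the robot, y to its left, z up, the work surface at z = 0. Lengths are in m, angles in degrees, forces in N, time in s.
With the tool pointing down it reaches from about 0.4 to 0.925 m from the base axis. Payload 12.5 kg.
Tool frame: the origin (TCP) lies on the centre line of the jaws, within the pads' length; the fingertips stand 8 mm ahead of it and the grasp point (between the pads) lies 11 mm behind it (tip_extent is the distance from the TCP to the fingertips, in m); z points along the fingers, y is the line along which they close (so a half turn about z gives the same grasp; the last joint's range is limited). The gripper opens to 95 mm and grips with 3 to 60 N. Pads are 20 mm wide; open, the fingers measure 119 mm over their backs; the gripper's body (75 mm by 180 mm) begins 59 mm behind the grasp point.
Start: joints at [58.522, 28.126, 89.318, -0, 62.55, -6.05], TCP at [0.268, 0.564, 0.223] pointing down, gripper open.
Joint ranges: [-177.58, 177.58], [-47.91, 125.51], [2.72, 160], [-65.01, 245.01], [3.68, 167.84], [-153.87, 153.87]. Speed limits (degrees/s): [127.2, 127.2, 159.86, 180, 180, 180].

INTERFACE

Orientations are given as a 3x3 rotation matrix whose columns are the frame's x, y, z axes.
In Python, from station import * gives the robot as it stands.
- The arm moves only by the tool arm_command, never from a script. Its argument "deltas" is a list of rows, each a list of 5 numbers: the shift along the tool's x, y, z as a fraction of full scale, then the turn about the tool's z as a fraction of full scale, then the opening, from -1 (shut) to 1 (fully open). In form: [[tx, ty, tz, yaw, gripper], ...]. A call has 1 to 10 rows; each row is the pose to reach, as a shift and turn from the pose commanded when the call began, along the tool's axes at that moment; what a row does not reach only later rows make up. Full scale, the value 1, is 100 mm for a shift and 120 degrees for a turn. A row lasts 1/8 s, in which the tool goes at most 62.5 mm and 10.7 degrees, less where a joint would pass 70% of its speed; a pose out of reach is approached as far as the arm can. A call with a number of a shift or a turn outside -1 to 1 is refused whole. A call with a gripper value outside its range is refused whole. The fingers move at their own pace and stop on an object; "grip_force" is the grip in N (left out, the last holds). Time passes only in rows, so rows that repeat a pose let the fingers close. It gives the time, the measured TCP pose, the force, the opening and the grip force at its end, in the units of the state.
- read_state(): the state, without advancing time (a new reading comes with each control period).
- grab_frame(name): name is "scene" or "top" or "wrist"; returns the picture (384x512x3 uint8, red, green, blue); there is no depth.
- camera_params(name): a dict with "intrinsics" (3x3 intrinsics, pixels), "rvec" (rotation vector, rad) and "tvec" (3), from world to camera coordinates, as OpenCV has them. Camera axes: x right, y down, z forward; pixel columns grow to the right and rows downward; lengths in m; the calibration is good to about 2 mm. A picture is of the moment at which its call begins: read the wrist's pose just before it. camera_params takes no time and is no camera call; for the wrist camera it gives the pose at the moment of the call.
- job_done(): hands the job in; it is judged then, once.
The state is a dict: "time_s": time; "joints": joint angles; "joint_vel": joint speeds; "effort": joint torques, N m; "ee_pos": TCP position; "tcp_rot": TCP orientation; "ft_force": force on the tool from outside, world axes, zero at the start; "ft_torque": the same for the moment, N m; "opening": finger opening in m; "grasp_force": force on a finger pad.
Only numpy, scipy, OpenCV 4.12 (cv2) and the standard library are available. Lean on these libraries where they do the work, as an engineer would, in place of code of your own. Each camera call takes 0.05 s, during which the arm holds its last target. There are 200 camera calls.

## Working session

There is one attempt and no reset: what is moved stays moved. The work goes in short steps, Python scripts to look and compute and a tool call to move; the robot and the scene stay as the last step left them, time stands still between calls to the robot, and variables do not carry over. Pictures are saved under pics/ and viewed, at most 10 in all, crops included, and the job is handed in when it is done.

Besides the shell and the picture viewer there is one more tool, called after "Call:" as name([rows], argument=value, ...), one row to a line, values as JSON. arm_command: Moves the arm, as the interface text tells. Its arguments: {"type":"object","properties":{"deltas":{"type":"array","items":{"type":"array","items":{"type":"number"}}},"grip_force":{"type":"number"}},"required":["deltas"]}

```bash
mkdir -p pics; cat > h.py <<'E'
from station import *
import numpy as np, cv2
def ray(name,u,v,z,p=None):
    p=p or camera_params(name); K=np.array(p["intrinsics"]);R=cv2.Rodrigues(np.array(p["rvec"],float))[0];t=np.array(p["tvec"],float).ravel()
    d=R.T@np.linalg.inv(K)@[u,v,1]; c=-R.T@t
    return c+d*(z-c[2])/d[2]
def proj(name,X,p=None):
    p=p or camera_params(name)
    return cv2.projectPoints(np.array(X,float).reshape(-1,3),np.array(p["rvec"],float),np.array(p["tvec"],float),np.array(p["intrinsics"],float),None)[0].reshape(-1,2)
def save(n,img): cv2.imwrite(f"pics/{n}.png",img[:,:,::-1])
E
python3 - <<'E'
from h import *
for n in("top","scene"):
    save(n,cv2.resize(grab_frame(n),(800,600),interpolation=cv2.INTER_CUBIC))
    p=camera_params(n);R=cv2.Rodrigues(np.array(p["rvec"],float))[0];print(n,-R.T@np.array(p["tvec"]).ravel())
s=read_state();print(s)
E
```

```text
top [0.24358459 0.03210687 1.39500109]
scene [1.15745201 0.5012584  0.85226047]
{'time_s': 0.1, 'joints': array([ 5.85221086e+01,  2.81604858e+01,  8.93452418e+01, -2.20267878e-04,
        6.25496390e+01, -6.04870783e+00]), 'joint_vel': array([-0.15277798, -0.09577803, -0.15873253, -0.00595592,  0.07430476,
        0.02246025]), 'effort': array([ 3.37184538e-03, -6.13626266e+01, -2.58609849e+01,  6.94155484e-02,
        4.70396248e-02, -2.55181305e-05]), 'ee_pos': array([0.26823202, 0.56429674, 0.2221308 ]), 'tcp_rot': array([[-9.03117435e-01,  4.29393347e-01, -5.01677360e-04],
       [ 4.29393629e-01,  9.03117063e-01, -8.25906006e-04],
       [ 9.84348393e-05, -9.61307175e-04, -9.99999533e-01]]), 'ft_force': array([-0.3335565 , -0.41216546, -0.45453859]), 'ft_torque': array([-0.01360007, -0.02261045,  0.00412175]), 'grasp_force': 0.0, 'opening': 0.0951914354440665}
```

View pics/top.png

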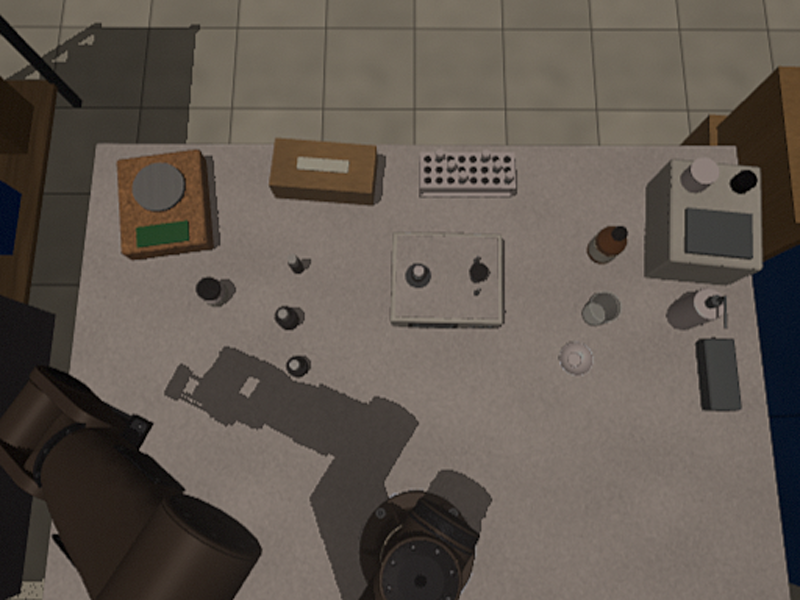

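View pics/scene.png

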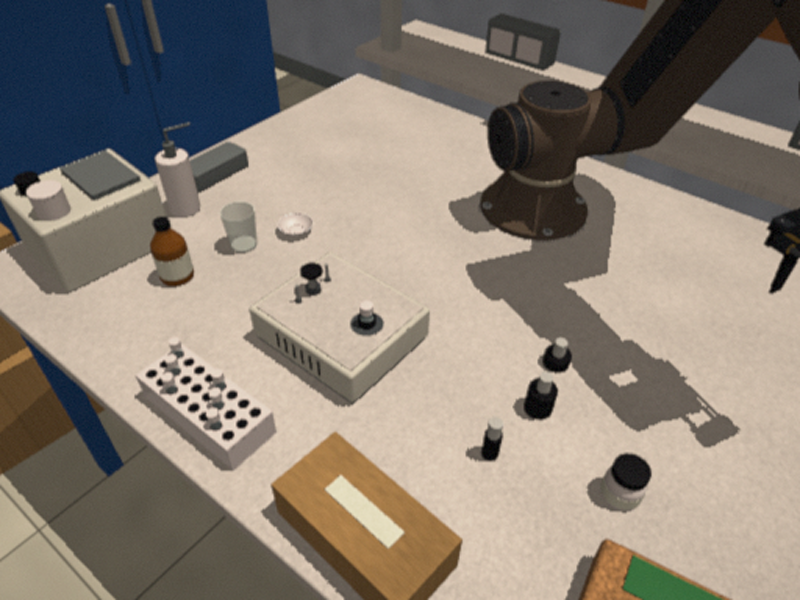

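Top view: slim hood at (297,264), tall wide hood at (287,317), low hood at (298,366), and the meter at (447,280) with its well on the left and key on the right. The scene view agrees, with the tall wide hood in the middle at (540,397). Next I'll enlarge these.

```bash
python3 - <<'E'
from h import *
t=grab_frame("top");s=grab_frame("scene")
a=cv2.resize(t[140:215,170:330],(800,375),interpolation=cv2.INTER_CUBIC) # x5 off 170,140
b=cv2.resize(s[160:275,150:390],(800,383),interpolation=cv2.INTER_CUBIC)
save("ta",a);save("sb",b)
E
```

```text
(no output)
```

View pics/ta.png

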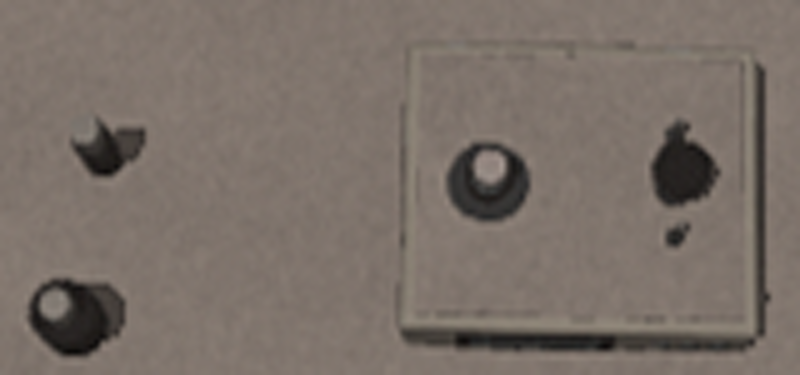

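View pics/sb.png

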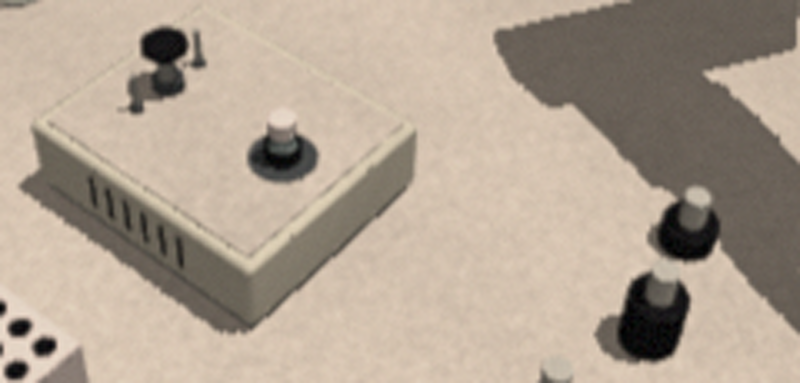

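Top crop: hood knob top at (55,303), vial cap at (490,165), key disc at (684,170) and the deck corners. Scene crop: knob top at (666,271), cap at (282,118), key top at (164,43).

```bash
python3 - <<'E'
from h import *
T=lambda u,v:((u+.5)/5-.5+170,(v+.5)/5-.5+140)
S=lambda u,v:((u+.5)/3.333-.5+150,(v+.5)/3.333-.5+160)
for n,a,b,z in(("knob",(55,303),(666,271),.084),("cap",(490,165),(282,117),.125),("key",(684,170),(164,43),.13),("ring",(488,182),(284,156),.08)):
    print(n,ray("top",*T(*a),z).round(4),ray("scene",*S(*b),z).round(4))
for c in((408,45),(752,47),(762,331),(400,328)): print("corner",ray("top",*T(*c),.08).round(4))
for c in((36,124),(200,8),(415,130),(246,268)): print("cornerS",ray("scene",*S(*c),.08).round(4))
p=camera_params("wrist");R=cv2.Rodrigues(np.array(p["rvec"],float))[0]
s=read_state();print("wcam in tool",s["tcp_rot"].T@(-R.T@np.array(p["tvec"]).ravel()-s["ee_pos"]), (s["tcp_rot"].T@R.T).round(2))
E
```

```text
knob [0.5049 0.2957 0.084 ] [0.5065 0.2962 0.084 ]
cap [ 0.5932 -0.0033  0.125 ] [ 0.5936 -0.0039  0.125 ]
key [ 0.5889 -0.1342  0.13  ] [ 0.5922 -0.1333  0.13  ]
ring [ 0.5933 -0.0031  0.08  ] [ 0.5923 -0.0042  0.08  ]
corner [0.6939 0.0537 0.08  ]
corner [ 0.6933 -0.1913  0.08  ]
corner [ 0.4878 -0.1919  0.08  ]
corner [0.489  0.0578 0.08  ]
cornerS [ 0.6939 -0.1872  0.08  ]
cornerS [ 0.4973 -0.1861  0.08  ]
cornerS [0.5009 0.06   0.08  ]
cornerS [0.6992 0.05   0.08  ]
wcam in tool [ 0.08217502  0.00019714 -0.1635468 ] [[ 0.   -0.96 -0.29]
 [ 1.    0.    0.  ]
 [-0.   -0.29  0.96]]
```

Call:
arm_command([
  [-0.3, -0.13, 0, -0.07, 1],
  [-0.65, -0.27, 0, -0.14, 1],
  [-1, -0.42, 0, -0.212, 1],
  [-1, -0.42, 0, -0.212, 1],
])

```text
time_s: 0.7
ee_pos: [0.342, 0.4822, 0.2227]
tcp_rot: [[-1.0, 0.001, 0.0], [0.001, 1.0, -0.0], [-0.0, -0.0, -1.0]]
ft_force: [0.0, 0.5, -0.1]
opening: 0.0949
grasp_force: 0.0
```

Call:
arm_command([
  [-0.4, -0.45, 0, 0, 1],
  [-0.85, -0.95, 0, 0, 1],
  [-0.85, -0.95, 0, 0, 1],
])

```text
time_s: 1.08
ee_pos: [0.4274, 0.3869, 0.2226]
tcp_rot: [[-1.0, 0.005, 0.0], [0.005, 1.0, -0.0], [-0.0, -0.0, -1.0]]
ft_force: [0.7, -0.1, 0.6]
opening: 0.095
grasp_force: 0.0
```

Call:
arm_command([
  [-0.4, -0.45, 0, 0, 1],
  [-0.8, -0.9, 0, 0, 1],
  [-0.8, -0.9, 0, 0, 1],
  [-0.8, -0.9, 0, 0, 1],
])

```text
time_s: 1.58
ee_pos: [0.505, 0.2997, 0.2225]
tcp_rot: [[-1.0, 0.001, -0.001], [0.001, 1.0, 0.0], [0.001, 0.0, -1.0]]
ft_force: [-0.8, 0.2, -0.4]
opening: 0.0953
grasp_force: 0.0
```

```bash
python3 - <<'E'
from h import *
s=read_state();print(s["ee_pos"],s["tcp_rot"].round(4),s["joints"])
p=camera_params("wrist");save("w1",grab_frame("wrist"))
print(proj("wrist",[[.5055,.296,.084],[.5055,.296,.054]],p)); np.save("w1.npy",p,allow_pickle=True)
E
```

```text
[0.5049645  0.29967626 0.22250346] [[-1.e+00  5.e-04 -5.e-04]
 [ 5.e-04  1.e+00  3.e-04]
 [ 5.e-04  3.e-04 -1.e+00]] [ 2.42318680e+01  2.50564899e+01  9.47862921e+01  2.99447598e-02
  6.01786779e+01 -6.57527848e+01]
[[251.02414533 183.66007707]
 [251.30946552 177.51573688]]
```

View pics/w1.png

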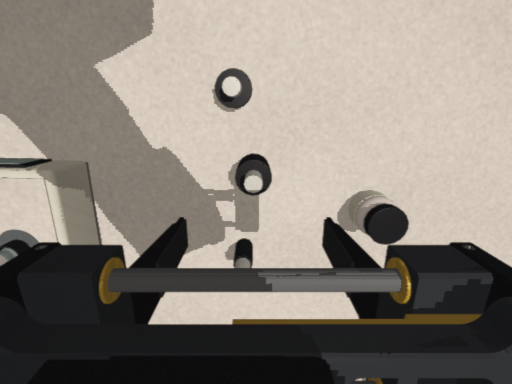

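The wrist view shows the knob top at (253,182), against a prediction of (251,184), which is about 1 mm off. I'm descending.

Call:
arm_command([
  [0, -0.03, 0.4, 0, 1],
  [0, -0.03, 0.8, 0, 1],
  [0, -0.03, 1, 0, 1],
])

```text
time_s: 2.0
ee_pos: [0.5039, 0.297, 0.1208]
tcp_rot: [[-1.0, -0.002, -0.002], [-0.002, 1.0, -0.001], [0.002, -0.001, -1.0]]
ft_force: [0.6, 0.9, 0.4]
opening: 0.0952
grasp_force: 0.0
```

Call:
arm_command([
  [0, 0, 0.25, 0, 1],
  [0, 0, 0.45, 0, 1],
  [0, 0, 0.56, 0, 1],
  [0, 0, 0.56, 0, 1],
])

```text
time_s: 2.5
ee_pos: [0.505, 0.2964, 0.0663]
tcp_rot: [[-1.0, -0.001, -0.001], [-0.001, 1.0, -0.0], [0.001, -0.0, -1.0]]
ft_force: [0.6, -0.4, -0.9]
opening: 0.0948
grasp_force: 0.0
```

```bash
python3 - <<'E'
from h import *
print(read_state()["ee_pos"])
save("w2",grab_frame("wrist"))
E
```

```text
[0.5049931  0.29642847 0.06633729]
```

View pics/w2.png

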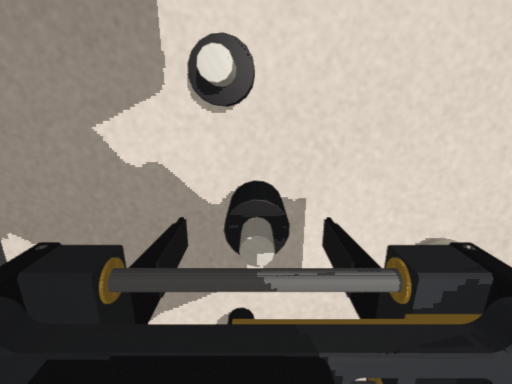

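The knob sits centred between the fingers at (257,247). I'm closing the gripper.

Call:
arm_command([
  [0, 0, 0, 0, -1],
  [0, 0, 0, 0, -1],
  [0, 0, 0, 0, -1],
  [0, 0, 0, 0, -1],
  [0, 0, 0, 0, -1],
  [0, 0, 0, 0, -1],
  [0, 0, 0, 0, -1],
  [0, 0, 0, 0, -1],
], grip_force=25)

```text
time_s: 3.55
ee_pos: [0.5057, 0.2957, 0.0666]
tcp_rot: [[-1.0, -0.0, 0.0], [-0.0, 1.0, 0.0], [-0.0, 0.0, -1.0]]
ft_force: [0.8, -0.6, -1.7]
opening: 0.0214
grasp_force: 24.9
```

Call:
arm_command([
  [0, 0, -0.1, 0, -1],
  [0, 0, -0.35, 0, -1],
  [0, 0, -0.7, 0, -1],
  [0, 0, -1, 0, -1],
])

```text
time_s: 4.05
ee_pos: [0.5057, 0.2957, 0.1685]
tcp_rot: [[-1.0, -0.0, 0.001], [-0.0, 1.0, 0.0], [-0.001, 0.0, -1.0]]
ft_force: [-0.4, 0.8, -0.4]
opening: 0.0217
grasp_force: 24.9
```

Call:
arm_command([
  [-0.05, -0.1, -0.3, 0, -1],
  [-0.15, -0.35, -0.6, 0, -1],
  [-0.22, -0.65, -0.65, 0, -1],
  [-0.3, -1, -0.65, 0, -1],
])

```text
time_s: 4.55
ee_pos: [0.5358, 0.195, 0.233]
tcp_rot: [[-1.0, -0.001, 0.002], [-0.001, 1.0, 0.001], [-0.002, 0.001, -1.0]]
ft_force: [0.4, 0.1, -1.1]
opening: 0.0215
grasp_force: 24.9
```

Call:
arm_command([
  [-0.1, -0.35, 0, 0, -1],
  [-0.2, -0.7, 0, 0, -1],
  [-0.3, -1, 0, 0, -1],
])

```text
time_s: 4.92
ee_pos: [0.5658, 0.0944, 0.2323]
tcp_rot: [[-1.0, 0.0, 0.0], [0.0, 1.0, 0.0], [-0.0, 0.0, -1.0]]
ft_force: [-0.2, 0.3, -0.9]
opening: 0.0215
grasp_force: 24.9
```

Call:
arm_command([
  [-0.1, -0.35, 0, 0, -1],
  [-0.2, -0.7, 0, 0, -1],
  [-0.28, -0.98, 0, 0, -1],
  [-0.28, -0.98, 0, 0, -1],
  [-0.28, -0.98, 0, 0, -1],
])

```text
time_s: 5.55
ee_pos: [0.5934, -0.0019, 0.2319]
tcp_rot: [[-1.0, -0.0, 0.0], [-0.0, 1.0, 0.0], [-0.0, 0.0, -1.0]]
ft_force: [0.1, 0.9, -1.4]
opening: 0.0216
grasp_force: 24.9
```

```bash
python3 - <<'E'
from h import *
s=read_state();print(s["ee_pos"],s["tcp_rot"].round(4),s["opening"],s["joints"])
p=camera_params("wrist");w=grab_frame("wrist");t=grab_frame("scene")
out=np.vstack([np.hstack([cv2.resize(w[100:300,150:400],(500,400)),cv2.resize(t[130:230,200:275],(300,400),interpolation=cv2.INTER_CUBIC)])])
save("w3",out)
x,y,z=s["ee_pos"]
print("hood rim c, knob top", proj("wrist",[[x,y,z-.066],[x,y,z+.018]],p), proj("scene",[[x,y,z-.066],[x,y,z+.018]]))
print("ring ctr, cap", proj("wrist",[[.593,-.0035,.08],[.593,-.0035,.125]],p),proj("scene",[[.593,-.0035,.08],[.593,-.0035,.125]]))
E
```

```text
[ 0.59342938 -0.00187799  0.23194072] [[-1.e+00 -1.e-04  0.e+00]
 [-1.e-04  1.e+00  3.e-04]
 [-0.e+00  3.e-04 -1.e+00]] 0.021617784034633655 [-6.56368152e+00  2.50211896e+01  9.32493027e+01  1.66951010e-02
  6.17289722e+01 -9.65779318e+01]
hood rim c, knob top [[254.08090327 203.90756581]
 [253.91465894 250.03194598]] [[234.54581381 183.46437204]
 [233.77637688 157.54235987]]
ring ctr, cap [[252.84309868 179.94856614]
 [252.60295004 190.55370678]] [[234.8927865  206.72096934]
 [234.52545878 194.69092196]]
```

View pics/w3.png

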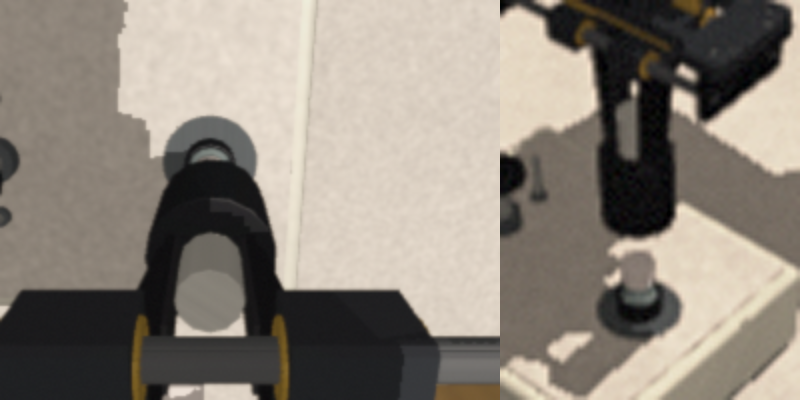

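The hood is lined up with the ring within about 1 mm: ring at (255,181), predicted (253,180). I'm lowering it.

Call:
arm_command([
  [0, -0.005, 0.15, 0, -1],
  [0, -0.005, 0.3, 0, -1],
  [0, -0.005, 0.45, 0, -1],
  [0, -0.005, 0.6, 0, -1],
  [0, -0.005, 0.7, 0, -1],
  [0, -0.005, 0.78, 0, -1],
  [0, -0.005, 0.82, 0, -1],
  [0, -0.005, 0.84, 0, -1],
  [0, -0.005, 0.84, 0, -1],
])

```text
time_s: 6.78
ee_pos: [0.5938, -0.0029, 0.1478]
tcp_rot: [[-1.0, -0.0, 0.0], [-0.0, 1.0, 0.0], [-0.0, 0.0, -1.0]]
ft_force: [0.7, -0.7, -0.9]
opening: 0.0211
grasp_force: 24.9
```

Call:
arm_command([
  [0, 0, 0.005, 0, -1],
  [0, 0, 0.01, 0, -1],
  [0, 0, 0.015, 0, -1],
  [0, 0, 0.015, 0, -1],
])

```text
time_s: 7.28
ee_pos: [0.5939, -0.0028, 0.1464]
tcp_rot: [[-1.0, -0.0, 0.001], [-0.0, 1.0, 0.0], [-0.001, 0.0, -1.0]]
ft_force: [-0.2, -0.2, 1.9]
opening: 0.0213
grasp_force: 24.9
```

Call:
arm_command([
  [0, 0, 0.005, 0, -1],
  [0, 0, 0.005, 0, -1],
  [0, 0, 0.0, 0, 0],
  [0, 0, 0, 0, 0],
  [0, 0, 0, 0, 0],
  [0, 0, 0, 0, 0],
])

```text
time_s: 8.02
ee_pos: [0.5937, -0.0028, 0.146]
tcp_rot: [[-1.0, -0.0, -0.0], [-0.0, 1.0, 0.0], [0.0, 0.0, -1.0]]
ft_force: [0.0, 0.4, 0.3]
opening: 0.0474
grasp_force: 0.0
```

Call:
arm_command([
  [0, 0, -0.2, 0, 0],
  [0, 0, -0.5, 0, 0],
  [0, 0, -0.9, 0, 0],
  [0, 0, -0.9, 0, 0],
])

```text
time_s: 8.52
ee_pos: [0.5947, -0.0029, 0.2389]
tcp_rot: [[-1.0, -0.0, 0.005], [-0.0, 1.0, -0.0], [-0.005, -0.001, -1.0]]
ft_force: [-1.0, -0.5, -0.9]
opening: 0.0473
grasp_force: 0.0
```

```bash
python3 - <<'E'
from h import *
s=read_state();print(s["ee_pos"],s["opening"])
p=camera_params("wrist");w=grab_frame("wrist");t=grab_frame("scene")
save("w4",np.hstack([cv2.resize(w,(500,375)),cv2.resize(t[130:224,185:260],(300,375),interpolation=cv2.INTER_CUBIC)]))
H=[[.593,-.003,.08],[.593,-.003,.134],[.593,-.003,.164],[.592,-.1335,.13]]
print(proj("wrist",H,p)*500/512, (proj("scene",H)-[185,130])*4+[500,0])
E
```

```text
[ 0.59468792 -0.002933    0.23886985] 0.04726183463019638
[[248.24082669 172.80180235]
 [248.162392   185.04378227]
 [248.10489547 194.01776091]
 [128.77395493 182.99122918]] [[700.13517959 307.21937575]
 [698.38136234 249.12825508]
 [697.35130993 215.01016265]
 [555.47926074 169.92445328]]
```

View pics/w4.png

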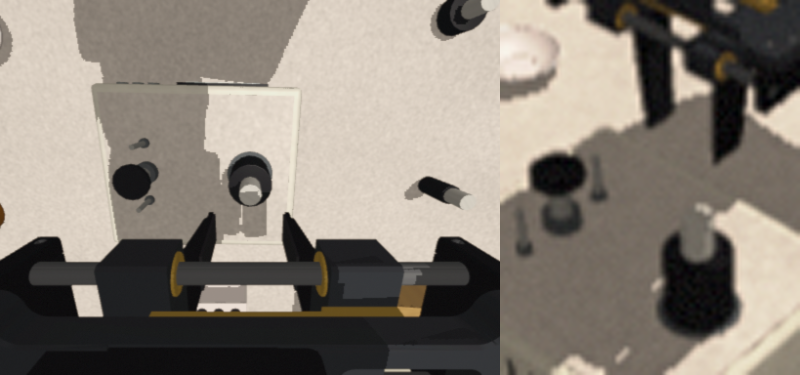

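The hood stands upright, fully down on the deck and released. The key top is at (131,181) in the wrist view, predicted (129,183). I'm moving above it with closed fingers.

Call:
arm_command([
  [0, -0.2, 0, 0, -1],
  [0, -0.45, 0, 0, -1],
  [0.01, -0.7, 0, 0, -1],
  [0.01, -0.7, 0, 0, -1],
], grip_force=10)

```text
time_s: 9.12
ee_pos: [0.5924, -0.075, 0.235]
tcp_rot: [[-1.0, 0.002, -0.002], [0.002, 1.0, 0.0], [0.002, 0.0, -1.0]]
ft_force: [-0.1, 0.3, -0.2]
opening: 0.0132
grasp_force: 0.0
```

Call:
arm_command([
  [0, -0.3, 0, 0, -1],
  [0, -0.6, 0, 0, -1],
  [0, -0.6, 0.3, 0, -1],
  [0, -0.6, 0.6, 0, -1],
  [0, -0.6, 0.8, 0, -1],
  [0, -0.6, 0.85, 0, -1],
  [0, -0.6, 0.85, 0, -1],
  [0, -0.6, 0.85, 0, -1],
])

```text
time_s: 10.12
ee_pos: [0.5931, -0.1328, 0.1519]
tcp_rot: [[-1.0, -0.0, 0.001], [-0.0, 1.0, -0.0], [-0.001, -0.0, -1.0]]
ft_force: [0.2, 1.1, 1.3]
opening: 0.0009
grasp_force: 0.0
```

```bash
python3 - <<'E'
from h import *
s=read_state();print(s["ee_pos"],s["opening"],s["ft_force"])
t=grab_frame("scene");w=grab_frame("wrist")
save("w5",np.hstack([cv2.resize(w,(500,375)),cv2.resize(t[135:210,175:235],(300,375),interpolation=cv2.INTER_CUBIC)]))
E
```

```text
[ 0.59308145 -0.13284063  0.15191872] 0.0008729138661547459 [0.2365078  1.08072552 1.33323394]
```

View pics/w5.png

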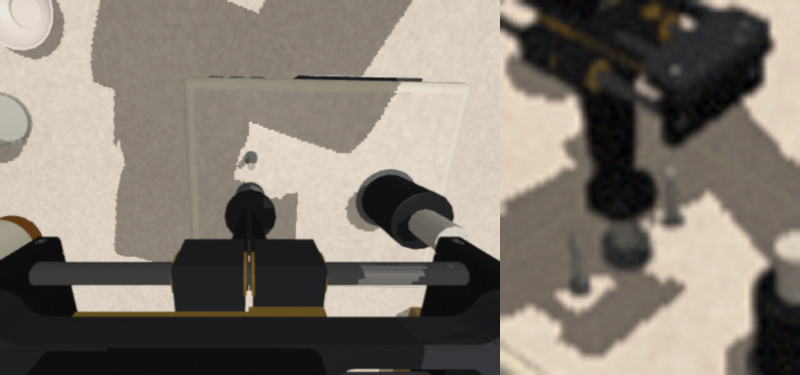

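The fingertips are centred over the key. I'm pressing gently.

Call:
arm_command([
  [0, 0, 0.06, 0, -1],
  [0, 0, 0.1, 0, -1],
  [0, 0, 0.14, 0, -1],
  [0, 0, 0.17, 0, -1],
  [0, 0, 0.19, 0, -1],
  [0, 0, 0.2, 0, -1],
  [0, 0, 0.2, 0, -1],
  [0, 0, 0.2, 0, -1],
])

```text
time_s: 11.22
ee_pos: [0.5927, -0.1328, 0.1313]
tcp_rot: [[-1.0, -0.0, 0.0], [-0.0, 1.0, 0.0], [-0.0, 0.0, -1.0]]
ft_force: [-2.2, 0.2, 4.7]
opening: 0.0003
grasp_force: 2.6
```

Call:
arm_command([
  [0, 0, 0.02, 0, -1],
  [0, 0, 0.04, 0, -1],
  [0, 0, 0.055, 0, -1],
  [0, 0, 0.055, 0, -1],
  [0, 0, 0.055, 0, -1],
  [0, 0, 0.055, 0, -1],
])

```text
time_s: 11.98
ee_pos: [0.5927, -0.1328, 0.1259]
tcp_rot: [[-1.0, -0.0, 0.0], [-0.0, 1.0, 0.0], [-0.0, 0.0, -1.0]]
ft_force: [-2.7, 0.6, 6.7]
opening: -0.0
grasp_force: 3.4
```

```bash
python3 - <<'E'
from h import *
f=[]
for i in range(8):
    t=grab_frame("scene");s=read_state();f.append([*s["ft_force"],s["ee_pos"][2]])
print(np.mean(f,0).round(4),s["ee_pos"],s["opening"])
save("w6",cv2.resize(t[140:215,175:275],(800,600),interpolation=cv2.INTER_CUBIC))
P=[[.5925,-.1325,.118],[.5925-.037,-.1325,.118],[.5925+.037,-.1325,.118],[.593,-.003,.164]]
print((proj("scene",P)-[175,140])*8)
E
```

```text
[-2.6957  1.0294  7.0715  0.1259] [ 0.59274369 -0.13282245  0.12592485] 0.0007309836601365862
[[194.927469   288.0489199 ]
 [268.30982555 234.64461181]
 [118.73256612 343.50007001]
 [474.70261986 350.02032531]]
```

View pics/w6.png

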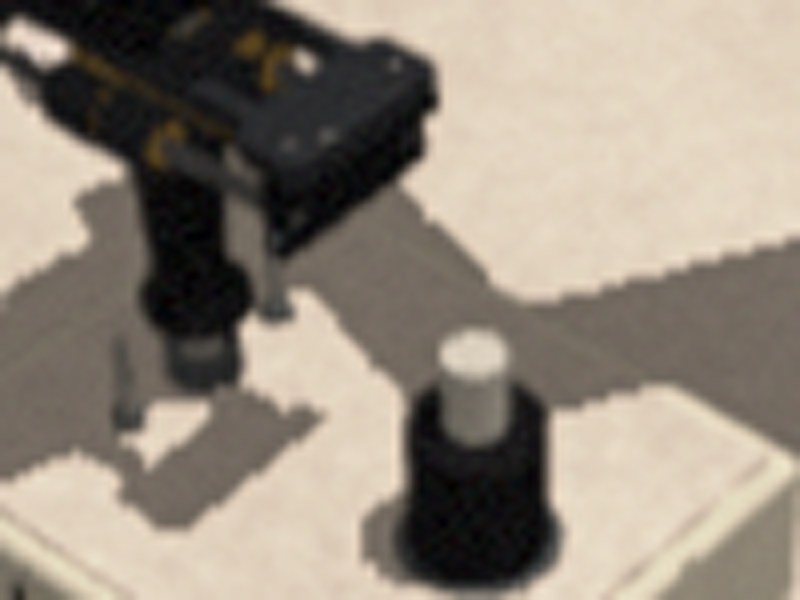

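The vertical force is 7.07 N, which matches half travel. The hood is standing with its knob top at (474,353), predicted (475,350). The key head is at (196,290), predicted (195,288), so it is level with the posts.

```bash
python3 -c "
from h import *
print(job_done())"
```

```text
the job is handed in; nothing more can be done
None
```

The tall wide hood is fully down on the deck over the vial and released, the key is held at about half travel (7.07 N, TCP 12 mm below first contact), and the job is handed in; no verdict came back.

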